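Rack the loaded bars heavy end down

TASK

Each of the two loaded bars has a steel slug hidden in one end: find the heavy end of each (lift it by the middle and see which end wants to sink) and lay the bars in the sloping rack, one in each lane, heavy end down, pushed fully home against the foot stop. Leave the other things on the bench where they are.

Things in the scene. Friction and masses are not known exactly. Their poses are not given: they have to be found in the camera images.
- bar_1: pale wooden bar 180 x 36 x 32 mm, dark steel cap on both ends, thin dark line at mid-length. A steel slug hidden in one end, drawn anew each start: x may point to either. 0.39 kg, balance point 28 mm from mid-length. Held at the line the heavy end sinks (swings in a 5 N grip; from 12 N it stays and twists the wrist by 0.11 N m). Origin: underside, mid-length; x along, y across, z up; lies flat
- bar_2: the other loaded bar, same size, weight, origin and axes as bar_1; its own heavy end is drawn independently
- rack: fixed wooden rack, base board 236 x 170 x 12 mm, 85 mm high over all; origin at the centre of the board's underside, on the bench; x points horizontally towards the rack's high end, z up
- rack_bed: sloping bed of the rack, 15 degrees. Origin 62 mm above the bench, midway between the cross bars and between the lanes, on the plane of the bars' tops. x UP the slope, y across, z square off the bed. Foot stop: smooth aluminium strip across the low end, face at x = -91.5 mm, 24 mm above the bed plane. The high end is open: a bar there can be pushed downhill by its end face, and stays put until pushed
- lane_1 (a point): middle of the first lane, on the bed plane at y = -41 mm of rack_bed (x = 0). A bar that is home has its origin here, 1.5 mm lower down the slope. The lane is 54 mm wide between fences 10 mm high that stand on the cross bars only; between the cross bars it is open to 35 mm below, so fingers fit there
- lane_2 (a point): middle of the second lane, at y = +41 mm of rack_bed; like lane_1
- low_bar: fixed wooden cross bar near the foot stop, a dowel 18 mm thick, 170 mm across; origin at the middle of its top line, at x = -45 mm of rack_bed. Carries a bar's heavy end
- high_bar: fixed wooden cross bar near the high end, same size; origin at the middle of its top line, at x = +45 mm of rack_bed. Carries a bar's light end
- tape_measure: bystander: yellow tape measure, 37 x 84 x 68 mm, origin under its centre
- screw_tin: bystander: round grey tin, 64 mm across, 45 mm high, origin under its centre
- chisel_1: bystander: wooden-handled chisel, 243 mm long, 27 mm high, lying, origin under its centre
- screwdriver_1: bystander: screwdriver lying between the two bars, 25 x 199 x 24 mm, origin under its centre

How it is judged (in metres and radians):
At the end, for the whole second after the job is handed in: Both bars lie flat in the rack, one per lane (12 mm, 0.12 rad), middle 8 mm below to 6 mm above the bed origin along the slope (7.5 mm or less off the foot stop), heavy end low: each presses the high cross bar with under 1.9 N and the low one with over 0.9 N; released, at rest (x of bar_1 in the frame of rack_bed between -0.008 and 0.006 m and z of bar_1 in the frame of rack_bed between -0.004 and 0.005 m and (y of bar_1 in the frame of rack_bed between -0.053 and -0.029 m or y of bar_1 in the frame of rack_bed between 0.029 and 0.053 m) and angle between the x axis of each of bar_1, bar_2 and the x axis of rack_bed, either way round below 0.12 rad and contact force between each of bar_1, bar_2 and high_bar below 1.9 N and contact force between each of bar_1, bar_2 and low_bar above 0.9 N and linear speed of each of bar_1, bar_2 below 0.02 m/s and contact force between each of bar_1, bar_2 and the fingers below 0.05 N and x of bar_2 in the frame of rack_bed between -0.008 and 0.006 m and z of bar_2 in the frame of rack_bed between -0.004 and 0.005 m and (y of bar_2 in the frame of rack_bed between -0.053 and -0.029 m or y of bar_2 in the frame of rack_bed between 0.029 and 0.053 m)); the robot touches nothing.
It fails at once if a bystander is moved by more than 30 mm (distance of any of tape_measure, screw_tin, chisel_1, screwdriver_1 from where it was at the start of the episode above 0.03 m).
It also fails if it takes over 72 s, if anything falls off the work surface, if the arm or the gripper's body presses on something with over 40 N, if the wrist force passes 120 N, or if a joint passes its speed limit or range.

ROBOT

A 6-joint arm with a two-finger parallel gripper is mounted at the origin on the work surface; the furniture and walls round the work are solid. World frame = base frame: x ahead of the robot, y to its left, z up, the work surface at z = 0. Lengths are in mm, angles in rad, forces in N, time in s.
With the tool pointing down it reaches from about 250 to 775 mm from the base axis. Payload 8.9 kg.
Tool frame: the origin (TCP) lies at the very end of the fingers, on their centre line; the grasp point (between the pads) lies 19 mm behind it; x points along the fingers, y is the direction in which the jaws open and shut, and the axes are right-handed (so a half turn about x gives the same grasp; the last joint's range is limited). The gripper opens to 85 mm and grips with 20 to 120 N. Pads are 22 mm wide; open, the fingers measure 114 mm over their backs; the gripper's body (76 mm by 85 mm) begins 54 mm behind the grasp point. The pads swing forward as they close: fully open they stand 13 mm farther back than shut.
Start: joints at [1.019, 0.291, -0.153, 1.127, 0, 1.431], TCP at [210.611, 480.902, 195.105] pointing down, gripper open.
Joint ranges: [-2.52, 2.52], [-0.91, 1.74], [-1.3, 1.37], [-1.96, 2.02], [-1.52, 1.47], [-3.14, 3.14]. Speed limits (rad/s): [2.22, 2.22, 2.79, 3.14, 3.14, 3.14].

INTERFACE

Orientations are given as a unit quaternion [x, y, z, w].
In Python, from cell import sense, imaging, env gives the robot as it stands.
- The arm moves only by the tool apply_moves, never from a script. Its argument "rows" is a list of rows, each an object with "xyz": the shift along the tool's x, y, z in m, a list of three; "rotation": the turn, a rotation vector about the tool's x, y, z in rad, a list of three; "claw": the closure, from -1 (fully open) to 1 (shut), so that 0 is half open. In form: [{"xyz": [dx, dy, dz], "rotation": [ax, ay, az], "claw": claw}, ...]. A call has 1 to 10 rows; each row is the pose to reach, as a shift and turn from the pose commanded when the call began, along the tool's axes at that moment; what a row does not reach only later rows make up. A row lasts 1/8 s, in which the tool goes at most 62.5 mm and 10.7 degrees, less where a joint would pass 70% of its speed; a pose out of reach is approached as far as the arm can. A call with a gripper value outside its range is refused whole. The fingers move at their own pace and stop on an object; "grip_force" is the grip in N (left out, the last holds). Time passes only in rows, so rows that repeat a pose let the fingers close. It gives the time, the measured TCP pose, the force and the opening at its end, in the units of the state.
- sense(): the state, without advancing time (a new reading comes with each control period).
- imaging.camera(name): name is "side" or "top" or "wrist"; returns (picture, depth): 384x512x3 uint8, red, green, blue; 384x512 float32, mm along the optical axis (not along the pixel's ray), 0 where there is no reading.
- imaging.camera_params(name): a dict with "mtx" (3x3 intrinsics, pixels), "T" (4x4, takes a point from camera to world coordinates); the wrist camera has in their place "T_tool_cam" (4x4, takes a point from camera to tool coordinates, whose origin is the TCP and whose axes are the tool frame's). Camera axes: x right, y down, z forward; pixel columns grow to the right and rows downward; lengths in mm; the calibration is good to about 2 mm. A picture is of the moment at which its call begins: read the wrist's pose just before it. camera_params takes no time and is no camera call.
- env.close_job(): hands the job in, once; it reports no verdict.
Trained networks look in the newest picture that a camera, given by its name, has taken for a name from the list of things; names that differ only in an ending like _2 or _b are one class to them, and where a whole thing is asked for, a point or a joint stands for the part that bears it (a point fixed in the world has none). Each returns a list of dicts, best first, with "conf" (0 to 1); they miss things now and then, are a little off and sometimes report something else, mostly with a low value. They report only what shows in the picture. A call takes as long as a camera call.
- imaging.look_for(camera, target): "location" ([x, y, z] in mm, in world coordinates, good to about 4 mm: the middle of the surface that is visible of it).
The state is a dict: "time": time; "qpos": joint angles; "joint_vel": joint speeds; "joint_efforts": joint torques, N m; "position": TCP position; "orientation": TCP orientation; "force": force on the tool from outside, world axes, zero at the start; "torque": the same for the moment, N m; "gripper_width": finger opening in mm.
Only numpy, scipy, OpenCV 4.12 (cv2) and the standard library are available. Lean on these libraries where they do the work, as an engineer would, in place of code of your own. Each camera call takes 0.05 s, during which the arm holds its last target. There are 200 camera calls.

## Working session

There is one attempt and no reset: what is moved stays moved. The work goes in short steps, Python scripts to look and compute and a tool call to move; the robot and the scene stay as the last step left them, time stands still between calls to the robot, and variables do not carry over. Pictures are saved under pics/ and viewed, on a budget of 10 in all, crops included, one or two more only if the job needs it, and the job is handed in when it is done.

Besides the shell and the picture viewer there is one more tool, called after "Request:" by a JSON object that holds its "fn" and its "kwargs", one argument or row to a line. apply_moves: Moves the arm, as the interface text tells. Its arguments: {"type":"object","properties":{"rows":{"type":"array"},"grip_force":{"type":"number"}},"required":["rows"]}

```bash
mkdir -p pics; ls
cat > h.py <<'E'
import numpy as np,cv2
from scipy.spatial.transform import Rotation as R
from cell import sense,imaging,env
def snap(n,f=None):
    s=sense();p,d=imaging.camera(n)
    if f: cv2.imwrite('pics/'+f,p[:,:,::-1])
    return s,p,d
def Tcam(n,s):
    c=imaging.camera_params(n)
    if n!='wrist': return c['mtx'],np.array(c['T'])
    T=np.eye(4);T[:3,:3]=R.from_quat(s['orientation']).as_matrix();T[:3,3]=s['position']
    return c['mtx'],T@np.array(c['T_tool_cam'])
def cloud(n,s,d):
    K,T=Tcam(n,s);K=np.array(K);v,u=np.mgrid[:d.shape[0],:d.shape[1]]
    P=np.stack([(u-K[0,2])/K[0,0]*d,(v-K[1,2])/K[1,1]*d,d],-1)
    W=P@T[:3,:3].T+T[:3,3];W[d==0]=np.nan
    return W
E
python3 - <<'E'
from h import *
s,p,d=snap('top','top1.png');s2,p2,d2=snap('side','side1.png')
cv2.imwrite('pics/both.png',cv2.resize(np.vstack([p,p2])[:,:,::-1],(450,675))[:600]) if 0 else None
print(s)
for c in('top','side'):
  for t in ['bar_1','rack','rack_bed','low_bar','high_bar','tape_measure','screw_tin','chisel_1','screwdriver_1']:
    print(c,t,[(np.round(x['location']),round(x['conf'],2)) for x in imaging.look_for(c,t)])
np.save('ctop.npy',cloud('top',s,d));np.save('cside.npy',cloud('side',s2,d2))
print(imaging.camera_params('top'))
E
```

```text
pics
{'time': 0.0, 'qpos': array([ 1.01869429e+00,  2.91312689e-01, -1.54114275e-01,  1.12667271e+00,
       -4.52770843e-06,  1.43150616e+00]), 'joint_vel': array([ 0.0002432 ,  0.00015923, -0.00029541,  0.00054912,  0.00078916,
        0.00053642]), 'joint_efforts': array([-2.03523318e-04, -5.37145722e+01,  3.31369686e+01,  1.59085571e-02,
       -6.07981619e-04,  2.94305956e-06]), 'position': array([210.36755636, 480.49734716, 194.51998167]), 'orientation': array([ 0.14448279,  0.69225209, -0.14535096,  0.69194282]), 'force': array([0.18694642, 0.362604  , 0.43370601]), 'torque': array([-0.01589365, -0.01903362, -0.02448776]), 'gripper_width': 85.32212508011304}
top bar_1 [(array([ 423., -242.,   34.]), 0.95), (array([ 625., -216.,   33.]), 0.63)]
top rack [(array([520., 207.,  11.]), 0.57), (array([ 756., -156.,   24.]), 0.37), (array([560., 208.,  51.]), 0.24)]
top rack_bed [(array([560., 209.,  56.]), 0.76)]
top low_bar [(array([563., 208.,  48.]), 0.91), (array([474., 209.,  76.]), 0.44)]
top high_bar [(array([474., 209.,  76.]), 0.81)]
top tape_measure [(array([317., 238.,  5
[... 447 characters left out ...]
y([761., -18.,  42.]), 0.25)]
side screw_tin [(array([760., -17.,  41.]), 0.84)]
side chisel_1 []
side screwdriver_1 [(array([ 532., -188.,   18.]), 0.87), (array([556., 196.,  49.]), 0.31)]
{'mtx': array([[495.24936642,   0.        , 262.4966399 ],
       [  0.        , 495.24936642, 193.9737202 ],
       [  0.        ,   0.        ,   1.        ]]), 'T': array([[ 1.10389348e-02, -9.89427942e-01,  1.44604596e-01,
         3.23281613e+02],
       [-9.99804531e-01, -8.54925862e-03,  1.78272456e-02,
         2.62495123e+00],
       [-1.64025128e-02, -1.44773124e-01, -9.89328914e-01,
         1.55250779e+03],
       [ 0.00000000e+00,  0.00000000e+00,  0.00000000e+00,
         1.00000000e+00]])}
```

View pics/top1.png

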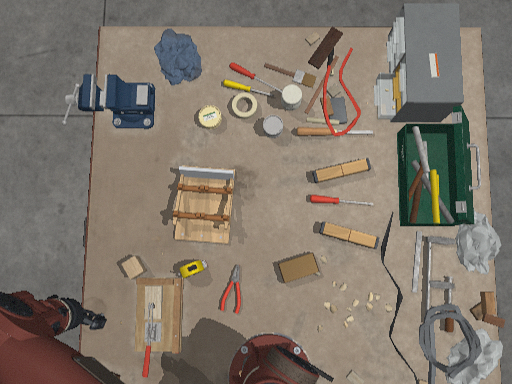

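View pics/side1.png

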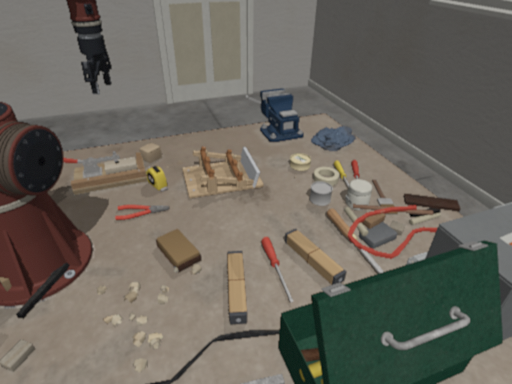

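The top view shows the bars at about px (340,170) and (347,235). The rack is at (205,205), with its aluminium stop at the far (+x) end at row 172. Next I fit the poses from the depth cloud.

Run:
```python
from h import *
W=np.load('ctop.npy');P=W.reshape(-1,3)
def near(c,r,z0,z1):
    m=(np.hypot(P[:,0]-c[0],P[:,1]-c[1])<r)&(P[:,2]>z0)&(P[:,2]<z1);return P[m]
for c in [(423,-242),(625,-216)]:
    Q=near(c,115,22,45);r=cv2.minAreaRect(Q[:,:2].astype(np.float32));print('bar',np.round(r[0],1),np.round(r[1],1),round(r[2],1),len(Q),np.median(Q[:,2]))
    print(np.round(cv2.boxPoints(r),0).tolist())
Q=near((530,208),160,3,120)
b=near((530,208),170,5,20);r=cv2.minAreaRect(b[:,:2].astype(np.float32));print('board',r,len(b))
for n,z0,z1,c in [('top',66,120,(530,208)),('mid',40,66,(530,208))]:
    q=near(c,160,z0,z1);print(n,len(q));
    H,xe=np.histogram(q[:,0],bins=np.arange(400,660,6))
    print([(int(x),int(h),round(float(q[(q[:,0]>=x)&(q[:,0]<x+6)][:,2].max()),1),round(float(np.median(q[(q[:,0]>=x)&(q[:,0]<x+6)][:,1])),1)) for x,h in zip(xe,H) if h])
s,p,d=snap('top')
cv2.imwrite('pics/rackcrop.png',cv2.resize(p[155:255,160:250,::-1],None,fx=6,fy=6,interpolation=cv2.INTER_CUBIC))
# height map along a lane
for y in (250,208,166):
    m=(abs(P[:,1]-y)<6)&(P[:,0]>400)&(P[:,0]<660);q=P[m];q=q[np.argsort(q[:,0])];print(y,np.round(q[::4,[0,2]]).astype(int).tolist())
```

```text
bar [ 408.5 -213.5] [184.7 165.3] 48.1 714 31.444821029357854
[[285.0, -227.0], [408.0, -337.0], [532.0, -200.0], [409.0, -90.0]]
bar [ 618.2 -197.9] [152.2 195.2] 51.8 707 31.02577953085597
[[494.0, -197.0], [648.0, -318.0], [742.0, -198.0], [588.0, -78.0]]
board ((530.7574462890625, 208.0401611328125), (333.822021484375, 328.2514953613281), 45.61499786376953) 3037
top 399
[(430, 1, 70.4, 134.6), (436, 5, 72.9, 137.9), (442, 7, 73.3, 141.0), (448, 11, 78.5, 144.1), (454, 20, 75.8, 148.7), (460, 64, 88.6, 181.6), (466, 107, 97.0, 209.2), (472, 104, 91.8, 221.0), (478, 59, 90.3, 252.5), (484, 9, 86.8, 290.5), (490, 3, 70.2, 290.3), (550, 1, 66.4, 128.3), (556, 1, 66.8, 210.8), (562, 2, 67.4, 285.8), (604, 2, 69.9, 124.7), (610, 3, 72.5, 196.7)]
mid 861
[(436, 4, 65.9, 139.6), (442, 4, 65.2, 291.7), (448, 6, 64.8, 215.9), (454, 7, 65.5, 144.7), (460, 9, 65.7, 193.1), (466, 9, 64.9, 287.3), (472, 2, 61.8, 130.2), (478, 5, 65.8, 139.6), (484, 9, 63.3, 136.4), (490, 13, 65.4, 139.7), (496, 15, 62.8, 140.2), (502, 15, 59.1, 287.1), (508, 12, 61.8, 286.8), (514, 15, 58.7, 285.1), (520, 15, 
[... 2229 characters left out ...]
[443, 14], [446, 19], [449, 17], [452, 16], [455, 19], [459, 14], [460, 68], [462, 11], [463, 68], [468, 76], [471, 82], [474, 74], [478, 69], [485, 7], [490, 15], [494, 10], [496, 19], [500, 12], [502, 22], [506, 12], [509, 11], [512, 11], [516, 8], [519, 11], [522, 8], [525, 12], [529, 8], [531, 11], [537, 14], [540, 17], [543, 16], [546, 18], [548, 48], [549, 20], [551, 10], [553, 56], [557, 53], [560, 51], [564, 49], [569, 13], [573, 10], [577, 7], [580, 8], [583, 11], [586, 9], [591, 16], [594, 19], [597, 18], [599, 25], [602, 25], [604, 35], [606, 39], [608, 48], [609, 56], [612, 59], [616, 54], [619, 57], [635, 7], [639, 4], [642, 5], [645, 3], [650, -2], [652, 0], [656, 1], [659, 3]]
```

View pics/rackcrop.png

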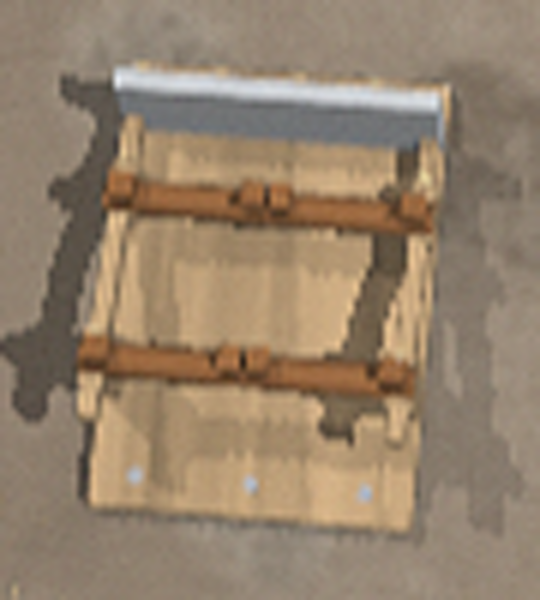

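The rack crop confirms the foot stop at the far end and the dowels at crop rows ~200 and ~370. I'll get precise poses with edge rays for the rack and a colour mask for the bars.

```bash
cat >> h.py <<'E'
def ray(n,s,u,v,z):
    K,T=Tcam(n,s);K=np.array(K);r=T[:3,:3]@np.array([(u-K[0,2])/K[0,0],(v-K[1,2])/K[1,1],1.])
    o=T[:3,3];return o+r*(z-o[2])/r[2]
E
python3 - <<'E'
from h import *
s,p,d=snap('top')
f=lambda x,y,z:ray('top',s,160+x/6-.4,155+y/6-.4,z)
for n,x,y,z in [('boardNL',88,510,12),('boardNR',412,528,12),('stopFL',118,68,73),('stopFR',447,93,73),('lowL',107,190,50),('lowR',432,217,50),('hiL',80,353,73),('hiR',415,378,73),('midL_fence',255,198,58),('midfl2',267,198,58),('hif',243,362,81)]:
    print(n,np.round(f(x,y,z),1))
W=cloud('top',s,d);Z=cv2.medianBlur(W[:,:,2].astype(np.float32),5)
for c in [(347,235),(340,170)]:
    m=np.zeros(Z.shape,np.uint8);m[c[1]-28:c[1]+28,c[0]-40:c[0]+40]=1
    m=(m&(Z>17)).astype(np.uint8);n,l,st,ce=cv2.connectedComponentsWithStats(m);i=1+np.argmax(st[1:,4])
    pts=np.argwhere(l==i)[:,::-1]
    q=np.array([ray('top',s,u,v,32)[:2] for u,v in pts],np.float32);r=cv2.minAreaRect(q);print(r,len(q),cv2.boxPoints(r).round().tolist())
print('R',R.from_quat(s['orientation']).as_matrix().round(3), imaging.camera_params('wrist'))
E
```

```text
boardNL [402.6 303.3  12. ]
boardNR [395.  134.9  12. ]
stopFL [623.9 284.4  73. ]
stopFR [612.2 116.5  73. ]
lowL [564.6 292.2  50. ]
lowR [552.  124.8  50. ]
hiL [478.  298.4  73. ]
hiR [467.  129.8  73. ]
midL_fence [559.9 214.7  58. ]
midfl2 [559.9 208.6  58. ]
hif [473.4 215.1  81. ]
((423.33819580078125, -235.46444702148438), (180.90138244628906, 37.244529724121094), 74.45977020263672) 709 [[381.0, -318.0], [417.0, -328.0], [466.0, -153.0], [430.0, -143.0]]
((625.1647338867188, -214.81979370117188), (40.48192596435547, 181.50059509277344), 15.504746437072754) 679 [[581.0, -133.0], [630.0, -308.0], [669.0, -297.0], [620.0, -122.0]]
R [[-0.     0.401  0.916]
 [-0.     0.916 -0.401]
 [-1.    -0.    -0.   ]] {'mtx': array([[310.58180229,   0.        , 254.73426378],
       [  0.        , 310.58180229, 189.63154839],
       [  0.        ,   0.        ,   1.        ]]), 'T_tool_cam': array([[-4.70623937e-04, -3.15715712e-01,  9.48853712e-01,
        -1.79373829e+02],
       [ 9.99999324e-01, -1.15773369e-03,  1.10774614e-04,
        -2.32557271e-01],
       [ 1.06354662e-03,  9.48853123e-01,  3.15716044e-01,
        -8.12292893e+01],
       [ 0.00000000e+00,  0.00000000e+00,  0.00000000e+00,
         1.00000000e+00]])}
```

```bash
cat >> h.py <<'E'
def rot(yd,tilt=0):
    a=np.radians(yd);return np.array([[0,np.cos(a),np.sin(a)],[0,np.sin(a),-np.cos(a)],[-1,0,0]])@R.from_rotvec([0,tilt,0]).as_matrix()
def goal(pos,yd,tilt=0,s=None,p0=None,R0=None):
    s=s or sense();R0=R.from_quat(s['orientation']).as_matrix() if R0 is None else R0
    p0=s['position'] if p0 is None else p0
    print('xyz',np.round(R0.T@(np.array(pos)-p0)/1000,4).tolist(),'rot',np.round(R.from_matrix(R0.T@rot(yd,tilt)).as_rotvec(),4).tolist())
E
python3 - <<'E'
from h import *
goal((423,-235,130),-15.6)
goal((423,-235,130),-15.6,R0=rot(66.4))
E
```

```text
xyz [0.0651, -0.5706, 0.4817] rot [1.4303, 0.0, -0.0]
xyz [0.0651, -0.571, 0.4812] rot [1.4312, 0.0, 0.0]
```

Request:
{"fn": "apply_moves", "kwargs": {
  "rows": [
    {"xyz":[0,-0.571,0.4815],"rotation":[1.431,0,0],"claw":-1},
    {"xyz":[0,-0.571,0.4815],"rotation":[1.431,0,0],"claw":-1},
    {"xyz":[0,-0.571,0.4815],"rotation":[1.431,0,0],"claw":-1},
    {"xyz":[0,-0.571,0.4815],"rotation":[1.431,0,0],"claw":-1},
    {"xyz":[0,-0.571,0.4815],"rotation":[1.431,0,0],"claw":-1},
    {"xyz":[0,-0.571,0.4815],"rotation":[1.431,0,0],"claw":-1},
    {"xyz":[0,-0.571,0.4815],"rotation":[1.431,0,0],"claw":-1},
    {"xyz":[0,-0.571,0.4815],"rotation":[1.431,0,0],"claw":-1},
    {"xyz":[0,-0.571,0.4815],"rotation":[1.431,0,0],"claw":-1},
    {"xyz":[0,-0.571,0.4815],"rotation":[1.431,0,0],"claw":-1}
  ]
}}

```text
time: 2.35
position: [388.3, -120.8, 195.4]
orientation: [0.564, 0.427, -0.563, 0.427]
force: [1.7, 1.5, -0.4]
gripper_width: 85.5
```

Run:
```python
from h import *
print(sense()['qpos'].round(3));goal((423,-235,150),-15.6)
```

```text
[-0.482  0.063 -0.435  1.071  0.     1.363]
xyz [0.0455, 0.0642, 0.1006] rot [-0.0014, 0.0, -0.0012]
```

Request:
{"fn": "apply_moves", "kwargs": {
  "rows": [
    {"xyz":[0.0455,0.064,0.1005],"rotation":[0,0,0],"claw":-1},
    {"xyz":[0.0455,0.064,0.1005],"rotation":[0,0,0],"claw":-1},
    {"xyz":[0.0455,0.064,0.1005],"rotation":[0,0,0],"claw":-1}
  ]
}}

```text
time: 2.72
position: [422.4, -235.3, 147.7]
orientation: [-0.564, -0.427, 0.564, -0.426]
force: [0.2, 0.6, -0.0]
gripper_width: 85.3
```

```bash
cat >> h.py <<'E'
def barfit(s,p,d,c,zt=32,n='wrist'):
    W=cloud(n,s,d);Z=cv2.medianBlur(np.nan_to_num(W[:,:,2]).astype(np.float32),5)
    m=((Z>zt-10)&(Z<zt+10)&(np.hypot(W[:,:,0]-c[0],W[:,:,1]-c[1])<115)).astype(np.uint8)
    k,l,st,ce=cv2.connectedComponentsWithStats(m);i=1+np.argmax(st[1:,4]);pts=np.argwhere(l==i)[:,::-1]
    q=np.array([ray(n,s,u,v,zt)[:2] for u,v in pts],np.float32);r=cv2.minAreaRect(q)
    print('bar',np.round(r[0],1),np.round(r[1],1),round(r[2],1),'zmed',np.median(W[l==i][:,2]).round(1),cv2.boxPoints(r).round().tolist())
E
python3 - <<'E'
from h import *
s,p,d=snap('wrist','w1.png');print(s['position'],s['force'],s['torque'])
barfit(s,p,d,(423,-235))
E
```

```text
[ 422.39256131 -235.3200933   147.7077153 ] [ 0.15957049  0.59154545 -0.00763705] [0.0327695  0.0246638  0.03733938]Traceback (most recent call last):
  File "<stdin>", line 3, in <module>
  File "h.py", line 31, in barfit
    q=np.array([ray(n,s,u,v,zt)[:2] for u,v in pts],np.float32);r=cv2.minAreaRect(q)
                ~~~^^^^^^^^^^^^
  File "h.py", line 19, in ray
    K,T=Tcam(n,s);K=np.array(K);r=T[:3,:3]@np.array([(u-K[0,2])/K[0,0],(v-K[1,2])/K[1,1],1.])
        ~~~~^^^^^
  File "h.py", line 9, in Tcam
    c=imaging.camera_params(n)
ValueError: time passes only in moves, steps and waits
```

View pics/w1.png

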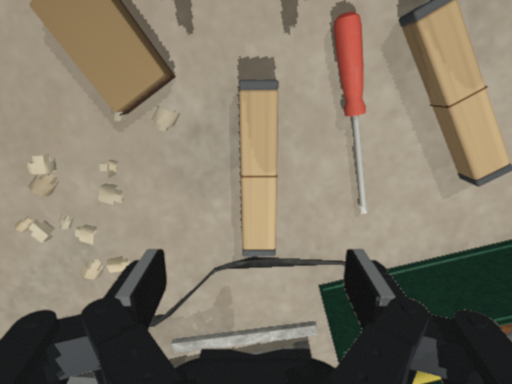

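The wrist view shows bar A's mid line at px (258,176) and its ends at rows 80 and 255. The far bar's line is near (462,98) and the screwdriver lies between them. I'll measure both.

```bash
sed -i 's/^def Tcam/import functools\n@functools.lru_cache\ndef _cp(n): return imaging.camera_params(n)\ndef Tcam/; s/    c=imaging.camera_params(n)/    c=_cp(n)/' h.py
python3 - <<'E'
from h import *
s,p,d=snap('wrist')
barfit(s,p,d,(423,-235));barfit(s,p,d,(625,-215))
print('lines',ray('wrist',s,258,176,32),ray('wrist',s,462,98,32))
E
```

```text
bar [ 424.7 -238.5] [177.6  35.7] 74.4 zmed 32.4 [[384.0, -319.0], [418.0, -329.0], [466.0, -158.0], [431.0, -148.0]]
bar [ 624.5 -218.8] [ 40.5 180. ] 14.2 zmed 32.5 [[583.0, -137.0], [627.0, -311.0], [666.0, -301.0], [622.0, -127.0]]
lines [ 424.01206328 -237.38878414   32.        ] [ 623.23613457 -217.00402509   32.        ]
```

Request:
{"fn": "apply_moves", "kwargs": {
  "rows": [
    {"xyz":[0.06,0.0024,0.0016],"rotation":[0,0,0],"claw":-1},
    {"xyz":[0.12,0.0024,0.0016],"rotation":[0,0,0],"claw":-1},
    {"xyz":[0.1415,0.0024,0.0016],"rotation":[0,0,0],"claw":-1},
    {"xyz":[0.1415,0.0024,0.0016],"rotation":[0,0,0],"claw":-1},
    {"xyz":[0.1415,0.0024,0.0016],"rotation":[0,0,0],"claw":1},
    {"xyz":[0.1415,0.0024,0.0016],"rotation":[0,0,0],"claw":1},
    {"xyz":[0.1415,0.0024,0.0016],"rotation":[0,0,0],"claw":1},
    {"xyz":[0.1415,0.0024,0.0016],"rotation":[0,0,0],"claw":1},
    {"xyz":[0.1415,0.0024,0.0016],"rotation":[0,0,0],"claw":1},
    {"xyz":[0.1415,0.0024,0.0016],"rotation":[0,0,0],"claw":1}
  ],
  "grip_force": 40
}}

```text
time: 4.08
position: [424.4, -234.7, 8.1]
orientation: [-0.563, -0.427, 0.563, -0.427]
force: [-0.2, -0.2, 0.2]
gripper_width: 0.2
```

Request:
{"fn": "apply_moves", "kwargs": {
  "rows": [
    {"xyz":[-0.05,0,0],"rotation":[0,0,0],"claw":1},
    {"xyz":[-0.1,0,0],"rotation":[0,0,0],"claw":1},
    {"xyz":[-0.13,0,0],"rotation":[0,0,0],"claw":1},
    {"xyz":[-0.13,0,0],"rotation":[0,0,0],"claw":1},
    {"xyz":[-0.13,0,0],"rotation":[0,0,0],"claw":1},
    {"xyz":[-0.13,0,0],"rotation":[0,0,0],"claw":1},
    {"xyz":[-0.13,0,0],"rotation":[0,0,0],"claw":1}
  ]
}}

```text
time: 4.95
position: [423.9, -234.2, 137.2]
orientation: [-0.563, -0.428, 0.564, -0.427]
force: [-0.0, -0.9, 0.1]
gripper_width: -0.4
```

Run:
```python
from h import *
for i in range(3):
    s,p,d=snap('wrist','w2.png');
    Rm=R.from_quat(s['orientation']).as_matrix();print(s['time'],s['position'].round(1),s['gripper_width'],s['force'].round(2),s['torque'].round(3),'tool frame t',(Rm.T@s['torque']).round(3))
W=cloud('wrist',s,d)
# heights of bar top along tool z
q=(W.reshape(-1,3)-s['position'])@Rm;m=(abs(q[:,1])<12)&(abs(q[:,2])<100)&(q[:,0]<10)&(q[:,0]>-60)
for z in range(-90,91,20):
    k=m&(abs(q[:,2]-z)<8)
    if k.sum()>20: print(z,np.median(q[k,0]).round(1),k.sum())
```

```text
4.95 [ 423.9 -234.2  137.2] -0.4236459875443968 [-0.03 -0.89  0.07] [ 0.068 -0.009 -0.006] tool frame t [ 0.006  0.068 -0.01 ]
5.0 [ 424.  -234.3  137.4] -0.005039326432192625 [ 1.44 -0.09  0.16] [-0.013  0.071 -0.019] tool frame t [ 0.019 -0.031 -0.065]
5.05 [ 424.2 -234.4  137.6] -0.09705222639789512 [ 0.04 -0.25 -0.38] [-0.044  0.045  0.031] tool frame t [-0.031 -0.055 -0.032]
-10 -51.8 954
```

View pics/w2.png

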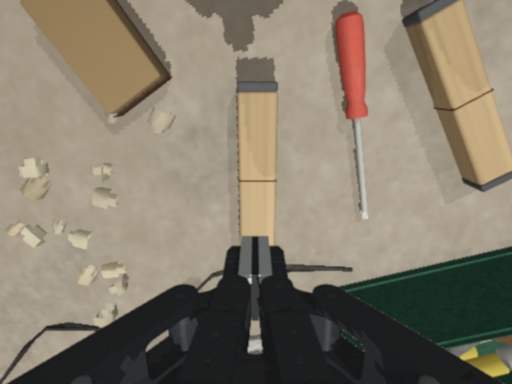

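The gripper closed on nothing. Bar A is still on the bench with its line at (257,181), and the closed fingers appear toward its near end. I'll check the tip geometry against the bar.

Run:
```python
from h import *
s,p,d=snap('wrist');print(s['position'],s['qpos'].round(4))
barfit(s,p,d,(423,-235))
W=cloud('wrist',s,d);Rm=R.from_quat(s['orientation']).as_matrix();q=((W.reshape(-1,3)-s['position'])@Rm).reshape(W.shape)
for v in range(232,300,6): print(v,d[v,248:266:4].round(0).tolist(),q[v,257].round(1),W[v,257].round(1))
s,p,d=snap('top','t2.png');barfit(s,p,d,(423,-235),n='top')
s,p,d=snap('side','s2.png')
```

```text
[ 424.2239281  -234.48650276  137.71633456] [-0.6559  0.2581 -0.3567  0.9567 -0.      1.1879]
bar [ 427.8 -229.4] [159.1  39.1] 74.3 zmed 32.4 [[388.0, -301.0], [425.0, -311.0], [468.0, -158.0], [431.0, -148.0]]
232 [315.0, 315.0, 314.0, 315.0, 315.0] [103.8   2.1  58. ] [ 410.5 -290.9   33.9]
238 [151.0, 152.0, 152.0, 151.0, 151.0] [-43.2   0.8 -10.8] [ 428.  -224.3  180.9]
244 [145.0, 145.0, 146.0, 146.0, 146.0] [-49.4   0.8 -10.9] [ 427.9 -224.3  187.1]
250 [140.0, 140.0, 139.0, 140.0, 141.0] [-55.1   0.7 -10.9] [ 427.9 -224.2  192.8]
256 [135.0, 136.0, 135.0, 135.0, 135.0] [-60.1   0.7 -10.7] [ 427.8 -224.4  197.8]
262 [131.0, 131.0, 131.0, 132.0, 130.0] [-65.5   0.7 -11.1] [ 427.9 -224.   203.2]
268 [127.0, 125.0, 126.0, 126.0, 127.0] [-70.5   0.6 -11.4] [ 427.9 -223.7  208.2]
274 [123.0, 122.0, 123.0, 121.0, 121.0] [-74.6   0.6 -11.3] [ 427.9 -223.8  212.4]
280 [117.0, 122.0, 122.0, 123.0, 116.0] [-73.9   0.6  -8.1] [ 427.  -226.9  211.6]
286 [113.0, 124.0, 124.0, 114.0, 113.0] [-74.8   0.6  -6. ] [ 426.4 -228.9  212.5]
292 [111.0, 125.0, 125.0, 114.0, 110.0] [-74.4   0.6  -2.8] [ 425.6 -231.9  212.1]
298 [113.0, 126.0, 125.0, 114.0, 107.0] [-73.9   0.6   0.4] [ 424.7 -235.1  211.6]
bar [ 434.4 -190.4] [88.2 42.3] 76.9 zmed 31.3 [[404.0, -229.0], [445.0, -238.0], [465.0, -152.0], [424.0, -143.0]]
```

View pics/s2.png

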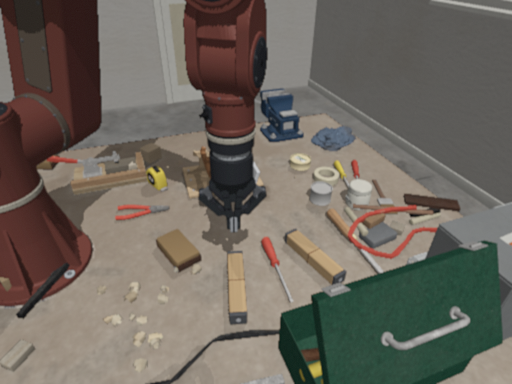

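Wrist depth puts the fingertips about 43 mm short of the stated TCP: height ~181 against the reported 137. I'll cross-check with the side camera, where the tips are at px (234,229).

Run:
```python
from h import *
s,p,d=snap('side');W=cloud('side',s,d)
for v in range(206,238,3): print(v,[W[v,u].round(0).tolist() for u in (230,234,238)])
print(s['position'],s['gripper_width'],W[275,236].round(0))
```

```text
206 [[415.0, -252.0, 245.0], [429.0, -229.0, 225.0], [429.0, -253.0, 242.0]]
209 [[416.0, -246.0, 233.0], [427.0, -234.0, 222.0], [430.0, -250.0, 233.0]]
212 [[416.0, -246.0, 226.0], [425.0, -240.0, 219.0], [430.0, -250.0, 226.0]]
215 [[415.0, -247.0, 220.0], [425.0, -240.0, 212.0], [430.0, -250.0, 219.0]]
218 [[416.0, -245.0, 211.0], [423.0, -245.0, 209.0], [432.0, -245.0, 206.0]]
221 [[416.0, -242.0, 202.0], [423.0, -247.0, 203.0], [431.0, -245.0, 199.0]]
224 [[417.0, -240.0, 192.0], [423.0, -246.0, 195.0], [431.0, -244.0, 191.0]]
227 [[416.0, -240.0, 185.0], [423.0, -245.0, 187.0], [431.0, -245.0, 185.0]]
230 [[470.0, -49.0, 2.0], [423.0, -246.0, 180.0], [490.0, -57.0, 3.0]]
233 [[466.0, -61.0, 2.0], [477.0, -62.0, 0.0], [487.0, -66.0, 1.0]]
236 [[462.0, -72.0, 3.0], [473.0, -75.0, 2.0], [483.0, -77.0, 1.0]]
[ 424.36029161 -234.58497918  137.98720424] 0.02821391289208862 [ 429. -229.   32.]
```

Both cameras agree that the real tips are 42–43 mm behind the reported TCP, so I will allow for that offset. The bar was never touched. Retry, going deeper.

Request:
{"fn": "apply_moves", "kwargs": {
  "rows": [
    {"xyz":[0.05,0.0007,0.0027],"rotation":[0,0,0],"claw":-1},
    {"xyz":[0.05,0.0007,0.0027],"rotation":[0,0,0],"claw":-1},
    {"xyz":[0.1,0.0007,0.0027],"rotation":[0,0,0],"claw":-1},
    {"xyz":[0.13,0.0007,0.0027],"rotation":[0,0,0],"claw":-1},
    {"xyz":[0.155,0.0007,0.0027],"rotation":[0,0,0],"claw":-1},
    {"xyz":[0.17,0.0007,0.0027],"rotation":[0,0,0],"claw":-1},
    {"xyz":[0.179,0.0007,0.0027],"rotation":[0,0,0],"claw":-1},
    {"xyz":[0.179,0.0007,0.0027],"rotation":[0,0,0],"claw":-1}
  ]
}}

```text
time: 6.3
position: [424.5, -237.5, -40.6]
orientation: [0.563, 0.427, -0.563, 0.427]
force: [-0.1, -0.7, -0.6]
gripper_width: 85.5
```

Request:
{"fn": "apply_moves", "kwargs": {
  "rows": [
    {"xyz":[0,0,0],"rotation":[0,0,0],"claw":1},
    {"xyz":[0,0,0],"rotation":[0,0,0],"claw":1},
    {"xyz":[0,0,0],"rotation":[0,0,0],"claw":1},
    {"xyz":[0,0,0],"rotation":[0,0,0],"claw":1},
    {"xyz":[0,0,0],"rotation":[0,0,0],"claw":1}
  ],
  "grip_force": 40
}}

```text
time: 6.92
position: [426.9, -239.1, -37.3]
orientation: [0.564, 0.425, -0.563, 0.429]
force: [-4.0, 4.1, 44.2]
gripper_width: 35.0
```

Gripped at 35 mm. The tips pushed the bench slightly while closing. Lift and weigh.

Request:
{"fn": "apply_moves", "kwargs": {
  "rows": [
    {"xyz":[-0.03,0,0],"rotation":[0,0,0],"claw":1},
    {"xyz":[-0.08,0,0],"rotation":[0,0,0],"claw":1},
    {"xyz":[-0.12,0,0],"rotation":[0,0,0],"claw":1},
    {"xyz":[-0.12,0,0],"rotation":[0,0,0],"claw":1},
    {"xyz":[-0.12,0,0],"rotation":[0,0,0],"claw":1},
    {"xyz":[-0.12,0,0],"rotation":[0,0,0],"claw":1},
    {"xyz":[-0.12,0,0],"rotation":[0,0,0],"claw":1}
  ]
}}

```text
time: 7.8
position: [423.7, -236.9, 78.0]
orientation: [-0.563, -0.428, 0.564, -0.427]
force: [0.7, -0.1, -3.9]
gripper_width: 35.8
```

```bash
cat >> h.py <<'E'
def weigh(n=4,f='x.png'):
    ts=[];fs=[]
    for i in range(n):
        s,p,d=snap('wrist',f);Rm=R.from_quat(s['orientation']).as_matrix();ts.append(Rm.T@s['torque']);fs.append(s['force'])
    print(s['time'],s['position'].round(1),round(s['gripper_width'],1),'F',np.mean(fs,0).round(2),'tool t',np.mean(ts,0).round(3),np.std(ts,0).round(3),'q',s['qpos'].round(2))
    W=cloud('wrist',s,d);q=(W.reshape(-1,3)-s['position'])@Rm;m=(abs(q[:,1])<12)&(abs(q[:,2])<105)&(q[:,0]<-20)&(q[:,0]>-85)
    for z in range(-90,91,15):
        k=m&(abs(q[:,2]-z)<5)
        if k.sum()>20: print(z,np.median(q[k,0]).round(1),k.sum())
E
python3 - <<'E'
from h import *
weigh(4,'w3.png')
E
```

```text
7.95 [ 424.1 -237.2   78.6] 35.7 F [ 0.22 -0.09 -3.62] tool t [ 0.001 -0.098  0.02 ] [0.021 0.042 0.036] q [-0.66  0.32 -0.44  0.81  0.    1.18]
-90 -69.6 940
-75 -69.8 2117
-60 -69.8 1851
-45 -69.9 1645
-30 -69.8 1463
-15 -69.8 1316
0 -69.9 1167
15 -69.8 1053
30 -69.7 655
```

View pics/w3.png

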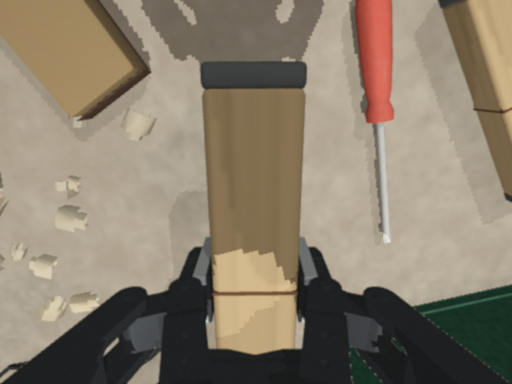

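The bar hangs level, with the grip at its mid line (row 293). The weight reads 3.6 N and the tool-y torque −0.098 N m, so the heavy end is the −z end (image top). I'll turn the long way, because of the joint 6 range, while moving to the rack.

Request:
{"fn": "apply_moves", "kwargs": {
  "rows": [
    {"xyz":[-0.06,0,0],"rotation":[-0.18,0,0],"claw":1},
    {"xyz":[-0.08,-0.005,-0.06],"rotation":[-0.36,0,0],"claw":1},
    {"xyz":[-0.08,-0.01,-0.12],"rotation":[-0.54,0,0],"claw":1},
    {"xyz":[-0.08,-0.015,-0.18],"rotation":[-0.72,0,0],"claw":1},
    {"xyz":[-0.08,-0.02,-0.24],"rotation":[-0.9,0,0],"claw":1},
    {"xyz":[-0.08,-0.02,-0.24],"rotation":[-1.08,0,0],"claw":1},
    {"xyz":[-0.08,-0.02,-0.24],"rotation":[-1.26,0,0],"claw":1},
    {"xyz":[-0.08,-0.02,-0.24],"rotation":[-1.44,0,0],"claw":1},
    {"xyz":[-0.08,-0.02,-0.24],"rotation":[-1.62,0,0],"claw":1},
    {"xyz":[-0.08,-0.02,-0.24],"rotation":[-1.8,0,0],"claw":1}
  ]
}}

```text
time: 9.25
position: [469.7, -0.8, 159.0]
orientation: [0.013, 0.707, -0.013, 0.707]
force: [0.2, 1.2, -3.9]
gripper_width: 35.4
```

Request:
{"fn": "apply_moves", "kwargs": {
  "rows": [
    {"xyz":[0,0,0],"rotation":[-0.18,0,0],"claw":1},
    {"xyz":[0,0,0],"rotation":[-0.36,0,0],"claw":1},
    {"xyz":[0,0,0],"rotation":[-0.54,0,0],"claw":1},
    {"xyz":[0,0,0],"rotation":[-0.72,0,0],"claw":1},
    {"xyz":[0,0,0],"rotation":[-0.9,0,0],"claw":1},
    {"xyz":[0,0,0],"rotation":[-1.08,0,0],"claw":1},
    {"xyz":[0,0,0],"rotation":[-1.26,0,0],"claw":1},
    {"xyz":[0,0,0],"rotation":[-1.44,0,0],"claw":1},
    {"xyz":[0,0,0],"rotation":[-1.62,0,0],"claw":1},
    {"xyz":[0,0,0],"rotation":[-1.8,0,0],"claw":1}
  ]
}}

```text
time: 10.5
position: [469.7, -0.8, 159.0]
orientation: [-0.545, 0.45, 0.546, 0.45]
force: [-0.3, 0.1, -4.7]
gripper_width: 35.1
```

```bash
cat >> h.py <<'E'
O=np.array([515.4,209.5,62.]);A=-0.065
def rackT():
    ux=np.array([-np.cos(A),-np.sin(A)*1,0]);ux=np.array([-np.cos(.065),np.sin(.065),0]);z=np.array([0,0,1.]);y=np.cross(z,ux)
    c,s_=np.cos(np.pi/12),np.sin(np.pi/12);X=c*ux+s_*z;return np.column_stack([X,y,np.cross(X,y)])
def rackgoal(x,y,z,yd,tilt,b=(-37.8,0,1)):
    t=O+rackT()@np.array([x,y,z]);Rg=rot(yd,tilt);pos=t-Rg@np.array(b);print('tcp goal',pos.round(1));goal(pos,yd,tilt)
E
python3 - <<'E'
from h import *
weigh(6,'w4.png');print(rackT().round(3),rot(-93.7,-.2618).round(3))
rackgoal(15,-41,75,-93.7,-.2618)
E
```

```text
10.75 [469.7  -0.9 159.1] 35.5 F [-0.49  0.15 -4.08] tool t [-0.006 -0.1    0.007] [0.022 0.019 0.021] q [-0.16  0.21 -0.36  1.    0.   -1.91]
-90 -69.6 939
-75 -69.7 2144
-60 -69.8 1869
-45 -69.8 1655
-30 -69.8 1460
-15 -69.8 1310
0 -69.9 1163
15 -69.8 1046
30 -69.7 641
[[-0.964 -0.065  0.258]
 [ 0.063 -0.998 -0.017]
 [ 0.259  0.     0.966]] [[-0.258 -0.065 -0.964]
 [ 0.017 -0.998  0.062]
 [-0.966  0.     0.259]]
tcp goal [514.2 250.7 101.6]
xyz [0.0575, -0.0893, 0.2393] rot [-1.3161, -0.2221, 0.1732]
```

Request:
{"fn": "apply_moves", "kwargs": {
  "rows": [
    {"xyz":[0,-0.0893,0.2393],"rotation":[-1.316,-0.222,0.173],"claw":1},
    {"xyz":[0,-0.0893,0.2393],"rotation":[-1.316,-0.222,0.173],"claw":1},
    {"xyz":[0,-0.0893,0.2393],"rotation":[-1.316,-0.222,0.173],"claw":1},
    {"xyz":[0,-0.0893,0.2393],"rotation":[-1.316,-0.222,0.173],"claw":1},
    {"xyz":[0,-0.0893,0.2393],"rotation":[-1.316,-0.222,0.173],"claw":1},
    {"xyz":[0,-0.0893,0.2393],"rotation":[-1.316,-0.222,0.173],"claw":1},
    {"xyz":[0,-0.0893,0.2393],"rotation":[-1.316,-0.222,0.173],"claw":1},
    {"xyz":[0.03,-0.0893,0.2393],"rotation":[-1.316,-0.222,0.173],"claw":1},
    {"xyz":[0.0575,-0.0893,0.2393],"rotation":[-1.316,-0.222,0.173],"claw":1},
    {"xyz":[0.0575,-0.0893,0.2393],"rotation":[-1.316,-0.222,0.173],"claw":1}
  ]
}}

```text
time: 12.05
position: [512.1, 250.3, 99.8]
orientation: [-0.607, 0.02, 0.794, 0.024]
force: [1.1, 0.7, -3.6]
gripper_width: 35.3
```

Run:
```python
from h import *
s,p,d=snap('wrist','w5.png');np.save('w5.npy',cloud('wrist',s,d))
print(s['position'].round(1),s['qpos'].round(2),s['force'])
rackgoal(15,-41,75,-93.7,-.2618)
```

```text
[512.1 250.3  99.8] [ 0.27  0.66  0.15  1.31  0.08 -2.82] [ 1.12638212  0.7140235  -3.58184964]
tcp goal [514.2 250.7 101.6]
xyz [-0.0005, -0.0001, -0.0011] rot [0.0014, 0.0011, -0.0014]
```

View pics/w5.png

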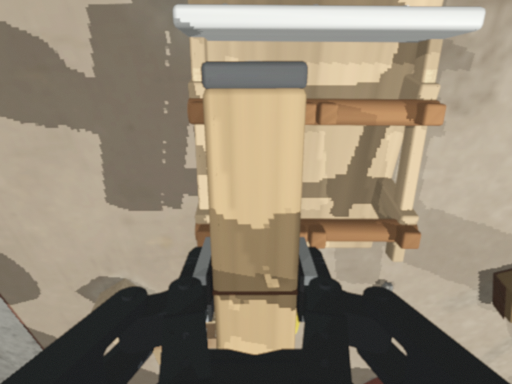

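The lane-1 bar is square to the dowels (low dowel row 112, high dowel row 236, stop row 15). I'll refine the rack position from these edges.

Run:
```python
from h import *
s=sense();_cp('wrist');T=rackT()
for n,pts,z in [('low',[(189,111),(444,112)],46),('high',[(197,235),(420,237)],69),('stop',[(175,16),(484,18)],61.5)]:
    q=[ray('wrist',s,u,v,z) for u,v in pts]
    print(n,[a.round(1).tolist() for a in q],[ (T.T@(a-O)).round(1).tolist() for a in q],'mid',(T.T@((q[0]+q[1])/2-O)).round(1), 'len',np.linalg.norm(q[0]-q[1]).round(1))
W=np.load('w5.npy')
for u,v in [(330,112),(380,112),(330,234),(370,234),(330,100),(320,18),(250,75),(250,150),(350,35)]: print(u,v,(T.T@(np.nanmedian(W[v-1:v+2,u-1:u+2].reshape(-1,3),0)-O)).round(1))
```

```text
Traceback (most recent call last):
NameError: name '_cp' is not defined
```

Run:
```python
from h import *
s=sense();T=rackT()
for n,pts,z in [('low',[(189,111),(444,112)],46),('high',[(197,235),(420,237)],69),('stop',[(175,16),(484,18)],61.5)]:
    q=[ray('wrist',s,u,v,z) for u,v in pts]
    print(n,[a.round(1).tolist() for a in q],[ (T.T@(a-O)).round(1).tolist() for a in q],'mid',(T.T@((q[0]+q[1])/2-O)).round(1), 'len',np.linalg.norm(q[0]-q[1]).round(1))
W=np.load('w5.npy')
for u,v in [(330,112),(380,112),(330,234),(370,234),(330,100),(320,18),(250,75),(250,150),(350,35)]: print(u,v,(T.T@(np.nanmedian(W[v-1:v+2,u-1:u+2].reshape(-1,3),0)-O)).round(1))
```

```text
low [[567.9, 292.2, 46.0], [556.0, 117.5, 46.0]] [[-49.6, -86.0, -3.3], [-49.1, 89.2, -3.4]] mid [-49.3   1.6  -3.3] len 175.2
high [[476.0, 298.5, 69.0], [462.5, 122.8, 69.0]] [[45.4, -86.3, -4.9], [47.3, 90.0, -5.4]] mid [46.3  1.9 -5.2] len 176.2
stop [[625.8, 286.6, 61.5], [614.2, 119.4, 61.5]] [[-101.7, -84.1, 26.7], [-101.0, 83.5, 26.5]] mid [-101.4   -0.3   26.6] len 167.6
330 112 [-49.7   7.4  11.5]
380 112 [-49.1  43.1   1.1]
330 234 [40.9 16.6  1.5]
370 234 [41.5 47.3  0.6]
330 100 [-56.3  10.4  -4.7]
320 18 [-100.3   -5.4   25.2]
250 75 [-68.8 -42.3 104.4]
250 150 [-43.7 -42.4 104.2]
350 35 [-95.   17.6   3.4]
```

Request:
{"fn": "apply_moves", "kwargs": {
  "rows": [
    {"xyz":[0.03,0.002,0],"rotation":[0,0,0],"claw":1},
    {"xyz":[0.055,0.002,0],"rotation":[0,0,0],"claw":1},
    {"xyz":[0.066,0.002,0],"rotation":[0,0,0],"claw":1},
    {"xyz":[0.069,0.002,0],"rotation":[0,0,0],"claw":1},
    {"xyz":[0.069,0.002,0],"rotation":[0,0,0],"claw":1},
    {"xyz":[0.069,0.002,0],"rotation":[0,0,0],"claw":1}
  ]
}}

```text
time: 12.85
position: [496.4, 250.0, 35.8]
orientation: [-0.609, 0.019, 0.792, 0.025]
force: [0.3, 0.6, -3.4]
gripper_width: 35.5
```

Run:
```python
from h import *
s=sense();print(s['force'],s['torque']);b=s['position']+R.from_quat(s['orientation']).as_matrix()@np.array([-37.8,0,1]);print((rackT().T@(b-O)).round(1))
rackgoal(15,-39,4,-93.7,-.2618)
```

```text
[ 0.30733379  0.60262724 -3.35585455] [-0.08618602 -0.36958189  0.00681642]
[ 15.1 -39.2   6.9]
tcp goal [495.7 249.9  33. ]
xyz [0.0029, 0.0002, -0.0001] rot [0.0031, -0.0019, -0.0003]
```

Request:
{"fn": "apply_moves", "kwargs": {
  "rows": [
    {"xyz":[0.003,0,0],"rotation":[0,0,0],"claw":1},
    {"xyz":[0.004,0,-0.004],"rotation":[0,0,0],"claw":1},
    {"xyz":[0.004,0,-0.008],"rotation":[0,0,0],"claw":1},
    {"xyz":[0.004,0,-0.012],"rotation":[0,0,0],"claw":1},
    {"xyz":[0.004,0,-0.012],"rotation":[0,0,0],"claw":1}
  ]
}}

```text
time: 13.48
position: [506.4, 249.1, 27.8]
orientation: [-0.609, 0.019, 0.793, 0.024]
force: [-0.3, -0.6, -3.5]
gripper_width: 35.4
```

```bash
cat >> h.py <<'E'
def st(b=(-37.8,0,1)):
    s=sense();Rm=R.from_quat(s['orientation']).as_matrix();print(round(s['time'],2),'Ftool',(Rm.T@s['force']).round(2),'t',(Rm.T@s['torque']).round(3),'w',round(s['gripper_width'],1),'bar in bed',(rackT().T@(s['position']+Rm@np.array(b)-O)).round(1))
E
python3 -c "
from h import *
st()"
```

```text
13.47 Ftool [ 3.44  0.58 -0.68] t [-0.008  0.391 -0.022] w 35.4 bar in bed [  3.3 -39.    1.8]
```

Request:
{"fn": "apply_moves", "kwargs": {
  "rows": [
    {"xyz":[0.001,0,-0.0025],"rotation":[0,0,0],"claw":1},
    {"xyz":[0.001,0,-0.005],"rotation":[0,0,0],"claw":1},
    {"xyz":[0.001,0,-0.005],"rotation":[0,0,0],"claw":1}
  ]
}}

```text
time: 13.85
position: [510.9, 249.1, 26.4]
orientation: [-0.609, 0.018, 0.793, 0.024]
force: [-0.3, -0.0, 5.0]
gripper_width: 35.5
```

```bash
python3 -c "
from h import *
st()"
```

```text
13.85 Ftool [-4.77  0.06  1.61] t [-0.056 -0.354  0.031] w 35.5 bar in bed [ -1.4 -39.3   1.6]
```

Request:
{"fn": "apply_moves", "kwargs": {
  "rows": [
    {"xyz":[0,0,-0.002],"rotation":[0,0,0],"claw":1},
    {"xyz":[0,0,-0.004],"rotation":[0,0,0],"claw":1},
    {"xyz":[0,0,-0.004],"rotation":[0,0,0],"claw":1}
  ]
}}

```text
time: 14.22
position: [514.6, 248.9, 25.4]
orientation: [-0.609, 0.019, 0.793, 0.025]
force: [-3.1, -0.2, 5.3]
gripper_width: 35.5
```

```bash
python3 -c "
from h import *
st()"
```

```text
14.22 Ftool [-4.29  0.41  4.29] t [-0.007 -0.529 -0.03 ] w 35.5 bar in bed [ -5.2 -39.3   1.6]
```

Request:
{"fn": "apply_moves", "kwargs": {
  "rows": [
    {"xyz":[0,0,-0.002],"rotation":[0,0,0],"claw":1},
    {"xyz":[0,0,-0.004],"rotation":[0,0,0],"claw":1},
    {"xyz":[0,0,-0.004],"rotation":[0,0,0],"claw":1}
  ]
}}

```text
time: 14.6
position: [514.3, 248.9, 25.5]
orientation: [-0.606, 0.018, 0.795, 0.024]
force: [-17.4, 0.6, 21.6]
gripper_width: 36.0
```

```bash
python3 -c "
from h import *
st()"
```

```text
14.6 Ftool [-16.21   0.45  22.53] t [ 0.167 -3.696  0.057] w 36.0 bar in bed [ -5.2 -39.3   1.6]
```

Home against the stop (22 N, x no longer advancing). Relieve, release, retract.

Request:
{"fn": "apply_moves", "kwargs": {
  "rows": [
    {"xyz":[-0.0005,0,0.004],"rotation":[0,0,0],"claw":1},
    {"xyz":[-0.0005,0,0.004],"rotation":[0,0,0],"claw":1},
    {"xyz":[-0.0005,0,0.004],"rotation":[0,0,0],"claw":-0.3},
    {"xyz":[-0.0005,0,0.004],"rotation":[0,0,0],"claw":-0.3},
    {"xyz":[-0.0005,0,0.004],"rotation":[0,0,0],"claw":-0.3},
    {"xyz":[-0.0005,0,0.004],"rotation":[0,0,0],"claw":-0.3},
    {"xyz":[-0.03,0,0.004],"rotation":[0,0,0],"claw":-0.3},
    {"xyz":[-0.08,0,0.004],"rotation":[0,0,0],"claw":-0.3},
    {"xyz":[-0.13,0,0.004],"rotation":[0,0,0],"claw":-0.3},
    {"xyz":[-0.13,0,0.004],"rotation":[0,0,0],"claw":-0.3}
  ]
}}

```text
time: 15.85
position: [550.9, 247.1, 153.8]
orientation: [-0.611, 0.018, 0.791, 0.025]
force: [-0.8, -0.5, -0.6]
gripper_width: 55.4
```

Run:
```python
from h import *
for i in range(3): st(); s,p,d=snap('wrist','w6.png')
W=cloud('wrist',s,d);np.save('w6.npy',W)
goal((624,-217.5,100),14.5+180)
```

```text
15.85 Ftool [0.76 0.57 0.62] t [-0.061  0.266  0.036] w 55.4 bar in bed [ -6.9 -39.7 135. ]
15.9 Ftool [0.55 0.1  0.22] t [ 0.02  0.26 -0.01] w 55.6 bar in bed [ -6.1 -39.4 132.5]
15.95 Ftool [ 0.87 -0.96  0.  ] t [-0.001  0.236  0.055] w 55.1 bar in bed [ -5.5 -39.2 130.9]
xyz [0.0207, 0.4584, -0.1141] rot [1.2486, 0.2268, -0.1652]
```

View pics/w6.png

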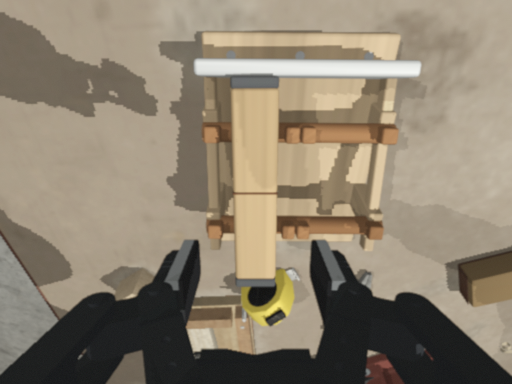

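Bar A is seated: its line is centred between the dowels and its low cap is under the stop edge. With the empty tilted reading at +0.25 N m, the torque differences imply a lever of ~0.24 m, which fits the −z heavy-end reading. Now bar B.

Run:
```python
from h import *
goal((624,-217.5,150),14.8+180)
```

```text
xyz [-0.0276, 0.4584, -0.1011] rot [1.2434, 0.2271, -0.1646]
```

Request:
{"fn": "apply_moves", "kwargs": {
  "rows": [
    {"xyz":[-0.0276,0.4584,-0.101],"rotation":[1.243,0.227,-0.165],"claw":-1},
    {"xyz":[-0.0276,0.4584,-0.101],"rotation":[1.243,0.227,-0.165],"claw":-1},
    {"xyz":[-0.0276,0.4584,-0.101],"rotation":[1.243,0.227,-0.165],"claw":-1},
    {"xyz":[-0.0276,0.4584,-0.101],"rotation":[1.243,0.227,-0.165],"claw":-1},
    {"xyz":[-0.0276,0.4584,-0.101],"rotation":[1.243,0.227,-0.165],"claw":-1},
    {"xyz":[-0.0276,0.4584,-0.101],"rotation":[1.243,0.227,-0.165],"claw":-1},
    {"xyz":[-0.0276,0.4584,-0.101],"rotation":[1.243,0.227,-0.165],"claw":-1},
    {"xyz":[-0.0276,0.4584,-0.101],"rotation":[1.243,0.227,-0.165],"claw":-1},
    {"xyz":[-0.0276,0.4584,-0.101],"rotation":[1.243,0.227,-0.165],"claw":-1},
    {"xyz":[-0.0276,0.4584,-0.101],"rotation":[1.243,0.227,-0.165],"claw":-1}
  ]
}}

```text
time: 17.25
position: [623.6, -216.3, 149.7]
orientation: [-0.56, 0.431, 0.561, 0.432]
force: [-0.4, -0.1, 0.3]
gripper_width: 85.2
```

Run:
```python
from h import *
ts=[]
for i in range(5):
    s,p,d=snap('wrist','w7.png');ts.append(R.from_quat(s['orientation']).as_matrix().T@s['torque'])
print('empty t',np.mean(ts,0).round(3),s['position'].round(1),s['qpos'].round(2));barfit(s,p,d,(624,-217))
goal((624,-217.5,-37),14.8+180)
```

```text
empty t [-0.002 -0.006 -0.008] [ 624.4 -216.   150.7] [-0.44  0.58  0.18  1.17  0.   -2.28]
bar [ 628. -219.] [ 35.8 179.2] 14.1 zmed 32.4 [[589.0, -136.0], [633.0, -310.0], [667.0, -302.0], [624.0, -128.0]]
xyz [0.1878, 0.001, -0.0012] rot [0.0018, 0.0006, 0.0014]
```

View pics/w7.png

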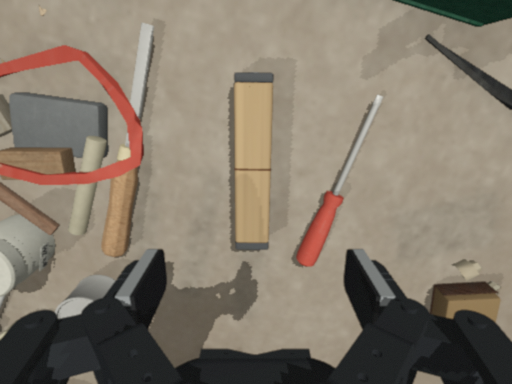

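Bar B's line is at (253,169). The screwdriver (315,235) and chisel (120,215) are clear of the jaws' footprint.

Request:
{"fn": "apply_moves", "kwargs": {
  "rows": [
    {"xyz":[0.06,-0.0025,-0.004],"rotation":[0,0,0],"claw":-1},
    {"xyz":[0.12,-0.0025,-0.004],"rotation":[0,0,0],"claw":-1},
    {"xyz":[0.16,-0.0025,-0.004],"rotation":[0,0,0],"claw":-1},
    {"xyz":[0.18,-0.0025,-0.004],"rotation":[0,0,0],"claw":-1},
    {"xyz":[0.186,-0.0025,-0.004],"rotation":[0,0,0],"claw":-1},
    {"xyz":[0.186,-0.0025,-0.004],"rotation":[0,0,0],"claw":1},
    {"xyz":[0.186,-0.0025,-0.004],"rotation":[0,0,0],"claw":1},
    {"xyz":[0.186,-0.0025,-0.004],"rotation":[0,0,0],"claw":1},
    {"xyz":[0.186,-0.0025,-0.004],"rotation":[0,0,0],"claw":1},
    {"xyz":[0.186,-0.0025,-0.004],"rotation":[0,0,0],"claw":1}
  ],
  "grip_force": 40
}}

```text
time: 18.75
position: [628.9, -220.8, -33.9]
orientation: [0.561, -0.431, -0.559, -0.432]
force: [-0.3, 0.4, 5.9]
gripper_width: 35.2
```

Request:
{"fn": "apply_moves", "kwargs": {
  "rows": [
    {"xyz":[-0.03,0,0],"rotation":[0,0,0],"claw":1},
    {"xyz":[-0.08,0,0],"rotation":[0,0,0],"claw":1},
    {"xyz":[-0.13,0,0],"rotation":[0,0,0],"claw":1},
    {"xyz":[-0.18,0,0],"rotation":[0,0,0],"claw":1},
    {"xyz":[-0.2,0,0],"rotation":[0,0,0],"claw":1},
    {"xyz":[-0.2,0,0],"rotation":[0,0,0],"claw":1},
    {"xyz":[-0.2,0,0],"rotation":[0,0,0],"claw":1},
    {"xyz":[-0.2,0,0],"rotation":[0,0,0],"claw":1},
    {"xyz":[-0.2,0,0],"rotation":[0,0,0],"claw":1}
  ]
}}

```text
time: 19.88
position: [627.4, -220.3, 163.8]
orientation: [-0.56, 0.431, 0.561, 0.432]
force: [0.2, -1.0, -4.3]
gripper_width: 35.2
```

Run:
```python
from h import *
weigh(8,'w8.png')
p=cv2.imread('pics/w8.png');g=p[230:345,215:290].mean(2).mean(1);print('dark line row',230+np.argmin(cv2.GaussianBlur(g[:,None],(1,3),0)[:,0]-cv2.GaussianBlur(g[:,None],(1,21),0)[:,0]))
```

```text
20.225 [ 627.8 -220.6  164.8] 35.2 F [ 0.26  0.04 -3.53] tool t [0.014 0.108 0.016] [0.022 0.031 0.024] q [-0.45  0.58  0.22  1.21  0.   -2.28]
-90 -66.1 605
-75 -66.4 1999
-60 -66.5 1763
-45 -66.5 1571
-30 -66.4 1386
-15 -66.4 1238
0 -66.4 1117
15 -66.4 1009
30 -66.3 876
dark line row 291
```

Bar B reads +0.108 N m with the line 2.6 mm on the +z side, so its heavy end is +z.

Request:
{"fn": "apply_moves", "kwargs": {
  "rows": [
    {"xyz":[0,0,0.03],"rotation":[0.175,0,0],"claw":1},
    {"xyz":[0,0,0.06],"rotation":[0.35,0,0],"claw":1},
    {"xyz":[0,0.005,0.1],"rotation":[0.525,0,0],"claw":1},
    {"xyz":[0,0.005,0.14],"rotation":[0.7,0,0],"claw":1},
    {"xyz":[0,0.009,0.18],"rotation":[0.875,0,0],"claw":1},
    {"xyz":[0,0.009,0.22],"rotation":[1.05,0,0],"claw":1},
    {"xyz":[0,0.009,0.231],"rotation":[1.225,0,0],"claw":1},
    {"xyz":[0,0.009,0.231],"rotation":[1.4,0,0],"claw":1},
    {"xyz":[0,0.009,0.231],"rotation":[1.575,0,0],"claw":1},
    {"xyz":[0,0.009,0.231],"rotation":[1.75,0,0],"claw":1}
  ]
}}

```text
time: 21.52
position: [560.0, 0.6, 165.1]
orientation: [-0.026, 0.706, 0.026, 0.707]
force: [0.3, 0.2, -3.3]
gripper_width: 35.4
```

Run:
```python
from h import *
print(sense()['position'],sense()['qpos'].round(2));weigh(3,'w9.png')
rackgoal(12,42,75,86.3,.2618,(-34.4,0,2.6))
```

```text
[559.98161458   0.58041809 165.06989792] [-0.13  0.37 -0.11  1.08  0.   -0.2 ]
21.625 [5.600e+02 5.000e-01 1.651e+02] 35.7 F [ 0.16 -0.38 -3.84] tool t [-0.021  0.102 -0.015] [0.033 0.055 0.02 ] q [-0.13  0.37 -0.11  1.08  0.   -0.21]
-90 -66.2 637
-75 -66.4 1974
-60 -66.6 1768
-45 -66.6 1568
-30 -66.5 1391
-15 -66.5 1245
0 -66.6 1116
15 -66.5 1022
30 -66.5 881
tcp goal [509.1 167.8 105. ]
xyz [0.0601, 0.1709, -0.0371] rot [0.1463, 0.2628, 0.0185]
```

Request:
{"fn": "apply_moves", "kwargs": {
  "rows": [
    {"xyz":[0,0.05,-0.01],"rotation":[0.05,0.09,0.006],"claw":1},
    {"xyz":[0,0.1,-0.02],"rotation":[0.1,0.18,0.012],"claw":1},
    {"xyz":[0,0.171,-0.037],"rotation":[0.146,0.263,0.0185],"claw":1},
    {"xyz":[0.03,0.171,-0.037],"rotation":[0.146,0.263,0.0185],"claw":1},
    {"xyz":[0.06,0.171,-0.037],"rotation":[0.146,0.263,0.0185],"claw":1},
    {"xyz":[0.06,0.171,-0.037],"rotation":[0.146,0.263,0.0185],"claw":1},
    {"xyz":[0.06,0.171,-0.037],"rotation":[0.146,0.263,0.0185],"claw":1}
  ]
}}

```text
time: 22.55
position: [510.3, 167.9, 106.1]
orientation: [0.026, 0.793, -0.02, 0.609]
force: [-0.3, 0.3, -3.6]
gripper_width: 35.5
```

Run:
```python
from h import *
s,p,d=snap('wrist','w10.png');np.save('w10.npy',cloud('wrist',s,d))
st((-34.4,0,2.6));print(s['qpos'].round(2));goal(s['position'],86.3,.2618)
```

```text
22.6 Ftool [ 4.54 -1.03  2.14] t [ 0.04  -0.319 -0.001] w 35.5 bar in bed [10.9 41.9 76.7]
[0.14 0.6  0.06 1.28 0.05 0.2 ]
xyz [0.0003, -0.0, -0.0002] rot [-0.0016, 0.0018, -0.0013]
```

View pics/w10.png

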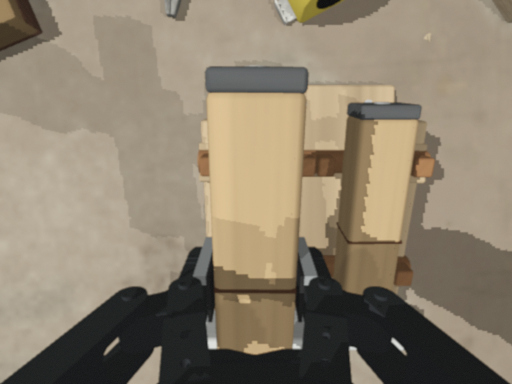

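Bar B is over lane 2 (columns 205–308) and square to the dowels. Bar A rests in its lane on the right. Descend.

Request:
{"fn": "apply_moves", "kwargs": {
  "rows": [
    {"xyz":[0.03,0,0],"rotation":[0,0,0],"claw":1},
    {"xyz":[0.055,0,0],"rotation":[0,0,0],"claw":1},
    {"xyz":[0.067,0,0],"rotation":[0,0,0],"claw":1},
    {"xyz":[0.071,0,0],"rotation":[0,0,0],"claw":1},
    {"xyz":[0.073,0,0.004],"rotation":[0,0,0],"claw":1},
    {"xyz":[0.073,0,0.008],"rotation":[0,0,0],"claw":1},
    {"xyz":[0.073,0,0.011],"rotation":[0,0,0],"claw":1},
    {"xyz":[0.073,0,0.011],"rotation":[0,0,0],"claw":1}
  ]
}}

```text
time: 23.6
position: [501.8, 168.5, 31.7]
orientation: [0.027, 0.793, -0.02, 0.608]
force: [0.1, 0.4, -4.0]
gripper_width: 35.1
```

```bash
python3 -c "
from h import *
st((-34.4,0,2.6))"
```

```text
23.6 Ftool [3.83 0.4  1.11] t [-0.009 -0.277 -0.044] w 35.1 bar in bed [ 0.1 41.8  2.3]
```

Request:
{"fn": "apply_moves", "kwargs": {
  "rows": [
    {"xyz":[0.001,0,0.0025],"rotation":[0,0,0],"claw":1},
    {"xyz":[0.0015,0,0.005],"rotation":[0,0,0],"claw":1},
    {"xyz":[0.0015,0,0.007],"rotation":[0,0,0],"claw":1},
    {"xyz":[0.0015,0,0.007],"rotation":[0,0,0],"claw":1}
  ]
}}

```text
time: 24.1
position: [506.8, 168.4, 29.4]
orientation: [0.027, 0.793, -0.02, 0.608]
force: [-6.3, 0.8, 9.8]
gripper_width: 35.4
```

```bash
python3 -c "
from h import *
st((-34.4,0,2.6))"
```

```text
24.1 Ftool [-7.78  0.39 -8.66] t [ 0.031  1.224 -0.038] w 35.4 bar in bed [-5.4 41.7  1.4]
```

Request:
{"fn": "apply_moves", "kwargs": {
  "rows": [
    {"xyz":[0,0,0.0025],"rotation":[0,0,0],"claw":1},
    {"xyz":[0,0,0.0025],"rotation":[0,0,0],"claw":1}
  ]
}}

```text
time: 24.35
position: [506.6, 168.3, 29.4]
orientation: [0.027, 0.795, -0.02, 0.606]
force: [-14.3, 0.5, 19.2]
gripper_width: 35.5
```

```bash
python3 -c "
from h import *
st((-34.4,0,2.6))"
```

```text
24.35 Ftool [-14.75  -0.41 -18.9 ] t [ 0.134  3.236 -0.092] w 35.5 bar in bed [-5.4 41.7  1.3]
```

Home: 19 N at the stop with no further travel. Back off, release, retract.

Request:
{"fn": "apply_moves", "kwargs": {
  "rows": [
    {"xyz":[-0.0005,0,-0.004],"rotation":[0,0,0],"claw":1},
    {"xyz":[-0.0005,0,-0.004],"rotation":[0,0,0],"claw":1},
    {"xyz":[-0.0005,0,-0.004],"rotation":[0,0,0],"claw":-0.3},
    {"xyz":[-0.0005,0,-0.004],"rotation":[0,0,0],"claw":-0.3},
    {"xyz":[-0.0005,0,-0.004],"rotation":[0,0,0],"claw":-0.3},
    {"xyz":[-0.0005,0,-0.004],"rotation":[0,0,0],"claw":-0.3},
    {"xyz":[-0.03,0,-0.004],"rotation":[0,0,0],"claw":-0.3},
    {"xyz":[-0.08,0,-0.004],"rotation":[0,0,0],"claw":-0.3},
    {"xyz":[-0.14,0,-0.004],"rotation":[0,0,0],"claw":-0.3},
    {"xyz":[-0.14,0,-0.004],"rotation":[0,0,0],"claw":-0.3}
  ]
}}

```text
time: 25.6
position: [545.9, 166.0, 168.0]
orientation: [0.027, 0.791, -0.02, 0.611]
force: [-0.4, 0.4, -1.2]
gripper_width: 55.8
```

Run:
```python
from h import *
s,p,d=snap('wrist','w11.png');W=cloud('wrist',s,d);T=rackT();q=(W-O)@T
print(s['position'].round(1))
top=(abs(q[:,:,2]-33)<5)
for sg in(-1,1):
    m=top&(abs(q[:,:,1]-sg*41)<25)&(abs(q[:,:,0])<105);Q=q[m];r=cv2.minAreaRect(Q[:,:2].astype(np.float32))
    A_=np.c_[Q[:,:2],np.ones(len(Q))];print(sg,r,len(Q),'x range',np.percentile(Q[:,0],[.5,99.5]).round(1),'y',np.percentile(Q[:,1],[1,99]).round(1),'plane',np.linalg.lstsq(A_,Q[:,2],rcond=None)[0].round(3))
```

```text
[545.9 166.  168. ]
-1 ((-4.051155090332031, -38.715599060058594), (178.04525756835938, 36.52762985229492), 0.13958828151226044) 7667 x range [-86.9  84.2] y [-55.8 -20.7] plane [-1.0000e-03 -2.0000e-02  3.2602e+01]
1 ((-4.131782531738281, 42.09718322753906), (36.1780891418457, 178.93408203125), 89.50028228759766) 8222 x range [-91.8  85.1] y [24.4 59.6] plane [-1.0000e-03 -2.0000e-03  3.3333e+01]
```

View pics/w11.png

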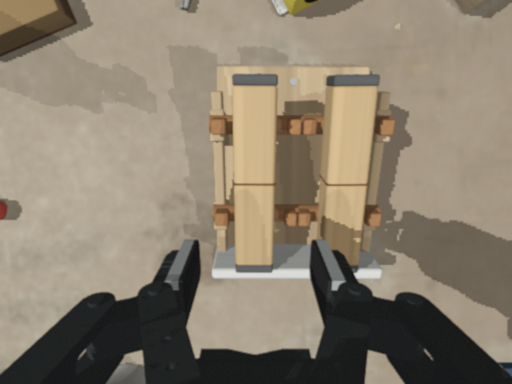

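Both bars sit flat at the same slope position (−4.1 mm in my frame, where touching the stop reads about −5). They lie between their fences at y −38.7 and 42.1, released and parallel. The gripper is clear, so I hand in.

```bash
python3 -c "
from h import *
print(env.close_job(), sense()['time'])"
```

```text
the job is handed in; nothing more can be done
the job is handed in; nothing more can be done
```

Both bars are in the rack, one per lane, heavy end down against the foot stop. I handed the job in at about 26 s of the 72 s allowed; it reports no verdict.

- **Heavy ends:** I gripped each bar at its mid line and read the wrist torque at two different headings. The near bar gave −0.10 N m both times, and the far bar +0.11 and +0.10 N m, against 0.11 N m expected. I turned each bar so its heavy end pointed downhill. The rack can't confirm this, so it rests on the torque sign; the readings with the tool tilted were consistent with it.
- **Seating:** I pushed each bar downhill until it stopped advancing against the foot stop, at 22 N and 19 N. I then backed off, released it and retracted.
- **Last check (wrist camera):** both bars lie flat on the cross bars, parallel within 0.01 rad and between their fences. Both middles read −4.1 mm in my rack frame, where touching the stop reads about −5.2 mm, so they are about 1 mm off the stop or less. Sideways they are within about 2.5 mm of lane centre.
- **What disagreed:**
  - The real fingertips were about 42 mm short of the reported TCP. The first grasp closed above the bar without touching it; I confirmed the offset with two cameras and allowed for it.
  - Closing on the first bar pressed the fingertips on the bench with about 44 N.
  - The rack frame from the top camera was about 4 mm off along the slope; contact with the stop corrected that.
- **Bystanders:** nothing came near them, but I did not measure their positions again at the end.

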